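# Load a sample jar on the laboratory shaker

## Robot

A 6-joint arm with a two-finger parallel gripper is mounted at the origin on the work surface. World frame = base frame: x ahead of the robot, y to its left, z up, the work surface at z = 0. Lengths are in mm, angles in rad, forces in N, time in s.
With the tool pointing down it reaches from about 350 to 925 mm from the base axis. Payload 6.4 kg.
Tool frame: the origin (TCP) lies midway between the tips of the shut fingers; the grasp point (between the pads) lies 19 mm behind it; z points along the fingers, y is the line along which they close (so a half turn about z gives the same grasp; the last joint's range is limited). The gripper opens to 94 mm and grips with 3 to 60 N. Pads are 16 mm wide; open, the fingers measure 119 mm over their backs; the gripper's body (75 mm by 177 mm) begins 78 mm behind the grasp point.
Start: joints at [-1.456, 0.245, 1.558, -0, 1.339, -0.174], TCP at [185.126, -623.091, 205.455] pointing down, gripper open.
Joint ranges: [-3.13, 3.13], [-1.02, 2.26], [0.13, 2.54], [-0.95, 4.09], [0.21, 2.88], [-2.74, 2.74]. Speed limits (rad/s): [2.57, 2.57, 3.14, 3.14, 3.14, 3.14].

## Interface

Orientations are given as a unit quaternion [w, x, y, z].
In Python, from bench import monitor, eyes, r gives the robot as it stands. The module is installed in compiled form; this text tells all that it offers.
- The arm moves only by the shell command python3 -m pendant 'ROWS'. ROWS is JSON, a list that holds one entry, the list of rows, each a list of 5 numbers: the finger opening in cm, from 0 to 9.4, then the shift along the tool's x, y, z in cm, then the turn about the tool's z in degrees. In form: [[[gripper, tx, ty, tz, turn], ...]]. A call has 1 to 10 rows; each row shifts and turns the commanded pose from where the row before left it, along the tool's axes as they then stand; what a row does not reach is not made up. A row lasts 1/10 s, in which the tool goes at most 50 mm and 8.59 degrees, less where a joint would pass 70% of its speed; a pose out of reach is approached as far as the arm can. A call with a gripper value outside its range is refused whole. The fingers move at their own pace and stop on an object; the grip force is fixed at half the most. Time passes only in rows, so rows that do not move let the fingers close. It gives the time, the measured TCP pose, the force, the opening and the grip force at its end, in the units of the state.
- monitor.get_state(): the state, without advancing time (a new reading comes with each control period).
- eyes.grab_frame(name): name is "scene" or "top" or "wrist"; returns the picture (480x640x3 uint8, blue, green, red); there is no depth.
- eyes.calibration(name): a dict with "intrinsics" (3x3 intrinsics, pixels), "position" and "attitude" of the camera in the world. Camera axes: x right, y down, z forward; pixel columns grow to the right and rows downward; lengths in mm; the calibration is good to about 2 mm. A picture is of the moment at which its call begins: read the wrist's pose just before it. calibration takes no time and is no camera call; for the wrist camera it gives the pose at the moment of the call.
- r.finish_job(): hands the job in; it is judged then, once.
The state is a dict: "time": time; "joint_pos": joint angles; "qvel": joint speeds; "effort": joint torques, N m; "tool_pos": TCP position; "eef_rot": TCP orientation; "force": force on the tool from outside, world axes, zero at the start; "moment": the same for the moment, N m; "finger_gap": finger opening in mm; "gripper_force": force on a finger pad.
Only numpy, scipy, OpenCV 4.12 (cv2) and the standard library are available. Lean on these libraries where they do the work, as an engineer would, in place of code of your own. Each camera call takes 0.05 s, during which the arm holds its last target. There are 200 camera calls.

## Task

Lift the amber glass jar with the yellow cap out of the blue basket and stand it upright on the shaker's green mat, between the fixed far rail and the open clamp bar; set it down, do not drop it. Then slide the clamp bar by its red grip all the way to its end stop, so that the jar is fenced in between bar and rail. Leave the other two bottles standing in their cells of the basket.

Things in the scene. Friction and masses are not known exactly. Their poses are not given: they have to be found in the camera images.
- jar: The jar to move: amber glass, white label band, flat yellow cap; loose, about 0.3 kg. Straight round side 56 mm in diameter up to 104 mm height, cap 50 mm in diameter, 130 mm high in all. Origin: centre of its underside; z up its axis; yaw arbitrary. It starts upright in one of the basket's three cells.
- white_bottle: All-white plastic bottle, 58 mm diameter, 125 mm high with a narrower white cap, loose, stands in another cell of the basket; leave it there. Origin: centre of its underside.
- blue_bottle: Pale grey-blue bottle with a bright blue cap, 56 mm diameter, 130 mm high, loose, stands in the remaining cell; leave it there. Origin: centre of its underside.
- basket: Blue open basket, fixed, left or right of the robot (shaker on the other side). 140 mm (its x) by 300 mm (its y), 55 mm high; walls, floor and two dividers 5 mm thick, dividers as high as the walls: a row of three cells along y, centres at y = -98, 0, 98 mm. Containers stand on its floor, 70 mm or more above its rim. Origin: centre of its underside, z up.
- shaker: Orbital shaker, fixed, at rest: white case, aluminium platform 270 mm (x) by 300 mm (y), its top 120 mm above the bench. Origin: centre of its underside; x away from the robot, y left, z up. Fixed steel far rail along y: near face at x = 85 mm, top 35 mm above the platform.
- mat_center (a point): Centre of the green mat on the platform, on the platform top (120 mm above the bench), at shaker x = 53, y = 35 mm. The mat is under 1 mm thick, 64 mm along shaker x (21 to 85 mm, from the bar's end stop to the far rail) and 170 mm along y: the bay in which the jar is to stand.
- clamp (a joint): Steel clamp bar along the shaker's y, 12 mm thick, 270 mm long, top 35 mm above the platform; slides along shaker +x towards the far rail. Value in m: 0 open (its far face at shaker x = -79 mm), 0.100 at its end stop (x = +21 mm, 64 mm short of the rail). Starts at 0 to 0.03. Slides with 3 to 6 N, stays where left; pushes the jar along if it meets it.
- clamp_grip (a point): Centre of the top face of the red grip of the clamp bar: a block 26 mm along shaker x, 28 mm along y, 42 mm high, on a short stem over the bar at shaker y = -100 mm. This top is 87 mm above the platform (207 mm above the bench). At joint value q it is at shaker x = -85 mm + q.
Not all that is in view belongs to the job. What is shaped like the white_bottle but pink is not meant.

How it is judged (in metres and radians):
On the way, in this order (a step that is already met when the one before it is completed fails the run):
1. the amber jar is lifted clear out of the basket (height (world z) of jar above 0.07 m), for 0.1 s.
2. the jar stands released and upright on the platform between rail and clamp bar, the bar not yet at its end stop (z of jar in the frame of shaker between 0.112 and 0.128 m and y of jar in the frame of shaker between -0.06 and 0.125 m and angle between jar's own z axis and vertical below 0.12 rad and x of jar in the frame of shaker between -0.05 and 0.066 m and contact force between jar and the fingers below 0.1 N and linear speed of jar below 0.05 m/s and value of joint clamp below 0.085 m), for 0.2 s.
3. the clamp bar is slid to its end stop (value of joint clamp above 0.094 m), for 0.1 s.
At the end, for the whole second after the job is handed in: Jar at rest, upright within 7 deg, underside within 8 mm of the platform top, centre at shaker x 40 to 66 mm, y -60 to 125 mm (between bar and rail); clamp bar within 6 mm of its end stop; the other two bottles within 60 mm of their starts, tilted under 14 deg (z of jar in the frame of shaker between 0.112 and 0.128 m and y of jar in the frame of shaker between -0.06 and 0.125 m and angle between jar's own z axis and vertical below 0.12 rad and x of jar in the frame of shaker between 0.04 and 0.066 m and value of joint clamp above 0.094 m and linear speed of jar below 0.02 m/s and distance of each of white_bottle, blue_bottle from where it was at the start of the episode below 0.06 m and angle between each of white_bottle, blue_bottle's own z axis and vertical below 0.25 rad); the robot touches nothing.
It fails at once if the jar is dropped: it falls, out of the fingers, more than about 30 mm above the platform (height (world z) of jar above 0.15 m and contact force between jar and the fingers below 0.05 N and linear speed of jar above 0.4 m/s).
It fails at once if one of the other two bottles is lifted out of the basket or knocked over (height (world z) of any of white_bottle, blue_bottle above 0.06 m or angle between any of white_bottle, blue_bottle's own z axis and vertical above 0.6 rad).
It also fails if it takes over 54 s, if anything falls off the work surface, if the arm or the gripper's body presses on something with over 40 N, if the wrist force passes 120 N, or if a joint passes its speed limit or range.

## Working session

There is one attempt and no reset: what is moved stays moved. The work goes in short steps, Python scripts to look and compute and a shell command to move; the robot and the scene stay as the last step left them, time stands still between calls to the robot, and variables do not carry over. Pictures are saved under pics/ and viewed, at most 10 in all, crops included, and the job is handed in when it is done.

```bash
mkdir -p pics
python3 - <<'E'
from bench import monitor, eyes, r
import cv2,numpy as np
s=monitor.get_state(); print(s['time'],s['tool_pos'],s['eef_rot'])
a=eyes.grab_frame('scene');b=eyes.grab_frame('top')
cv2.imwrite('pics/scene.png',a);cv2.imwrite('pics/top.png',b)
for n in('scene','top','wrist'):
  c=eyes.calibration(n);print(n,c)
E
```

```text
0.0 [ 185.0364691  -622.47083072  204.3484715 ] [-9.67557157e-04  9.89591857e-01  1.43899339e-01  2.00009502e-05]
scene {'intrinsics': array([[494.98615181,   0.        , 320.14082934],
       [  0.        , 494.98615181, 234.83378375],
       [  0.        ,   0.        ,   1.        ]]), 'position': array([ 856.64370317, -328.9814481 ,  959.46230958]), 'attitude': array([-0.2290255 ,  0.90303723,  0.35095518, -0.09434798])}
top {'intrinsics': array([[452.60801591,   0.        , 325.23680086],
       [  0.        , 452.60801591, 233.01350358],
       [  0.        ,   0.        ,   1.        ]]), 'position': array([ 376.43057154,   -7.01329554, 1002.20984872]), 'attitude': array([-0.05169745,  0.70994927, -0.69996784,  0.05783106])}
wrist {'intrinsics': array([[412.11404921,   0.        , 320.1262847 ],
       [  0.        , 412.11404921, 236.46213489],
       [  0.        ,   0.        ,   1.        ]]), 'position': array([ 258.53174648, -600.59704767,  384.56395984]), 'attitude': array([ 0.10511197,  0.79468949, -0.59257159, -0.07924015])}
```

View pics/top.png

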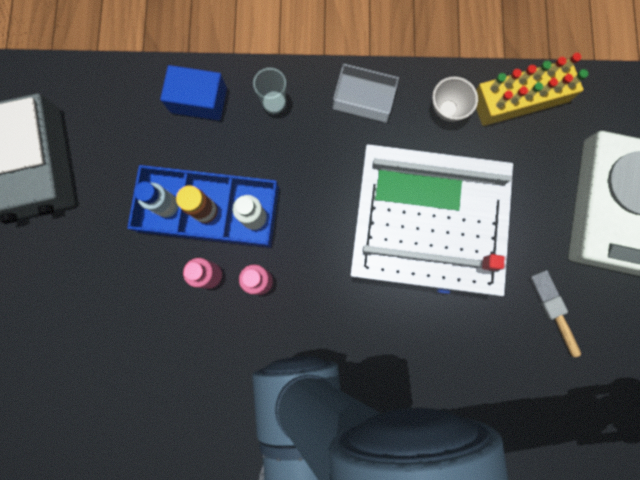

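View pics/scene.png

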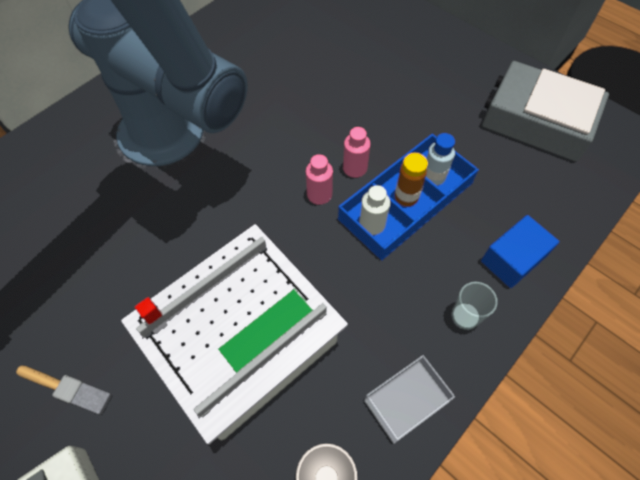

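The jar candidates in the top view are the amber jar with yellow cap (193,200), the white bottle (247,210), the blue-capped bottle (150,193), the pink bottles (202,272) and (256,280), and the yellow rack (530,92). I choose (193,200). The scene view shows the same cap at (415,163) with an amber body. The mat is at (418,190) and the red grip at (494,262).

```bash
cat > h.py <<'E'
import cv2,numpy as np
from bench import monitor, eyes, r
from scipy.spatial.transform import Rotation as R
def rot(q): return R.from_quat([q[1],q[2],q[3],q[0]]).as_matrix()
def ray(c,uv,z):
    d=rot(c['attitude'])@np.linalg.inv(c['intrinsics'])@np.array([*uv,1.]);p=c['position'];return p+d*(z-p[2])/d[2]
def mask(im,lo,hi): return cv2.inRange(cv2.cvtColor(im,cv2.COLOR_BGR2HSV),np.array(lo),np.array(hi))
def big(m,roi=None):
    if roi: k=np.zeros_like(m);x0,y0,x1,y1=roi;k[y0:y1,x0:x1]=m[y0:y1,x0:x1];m=k
    return max(cv2.findContours(m,cv2.RETR_EXTERNAL,cv2.CHAIN_APPROX_NONE)[0],key=cv2.contourArea)
def cen(c): m=cv2.moments(c);return np.array([m['m10'],m['m01']])/m['m00']
E
python3 - <<'E'
from h import *
np.set_printoptions(precision=1,suppress=True)
for n,yr,gr,rr in(('top',(160,170,225,230),(360,160,480,220),(470,240,520,280)),('scene',(390,140,440,185),(200,280,330,380),(125,290,170,330))):
    im=cv2.imread(f'pics/{n}.png');c=eyes.calibration(n)
    y=big(mask(im,(18,120,90),(35,255,255)),yr);print(n,'cap',cen(y),cv2.minEnclosingCircle(y),ray(c,cen(y),133))
    g=big(mask(im,(45,120,50),(80,255,255)),gr)
    P=np.array([ray(c,p[0],120.5)[:2] for p in g],np.float32)
    rc=cv2.minAreaRect(P);print('mat',rc,cen(P.reshape(-1,1,2)))
    rd=big(mask(im,(0,150,60),(8,255,255)),rr);print('grip',cen(rd),ray(c,cen(rd),200))
    if n=='top':
        b=big(mask(im,(105,150,40),(130,255,255)),(120,160,285,250))
        P=np.array([ray(c,p[0],55)[:2] for p in b],np.float32);print('basket',cv2.minAreaRect(P))
        cv2.imwrite('pics/crop.png',cv2.resize(im[155:255,115:290],None,fx=4,fy=4,interpolation=cv2.INTER_CUBIC))
E
```

```text
top cap [189.3 198.6] ((189.08108520507812, 198.31080627441406), 13.354740142822266) [576.7 253.8 133. ]
mat ((605.289794921875, -199.11837768554688), (164.3226776123047, 58.96791076660156), 83.34764862060547) [ 605.5 -199. ]
grip [496.  261.4] [ 455.3 -318.3  200. ]
basket ((580.965087890625, 246.47207641601562), (307.2436828613281, 146.3392791748047), 84.2071762084961)
scene cap [414.7 164.7] ((414.756103515625, 164.4146270751953), 13.015549659729004) [577.2 250.5 133. ]
mat ((596.81201171875, -198.83377075195312), (167.1597442626953, 51.522281646728516), 83.43521118164062) [ 596.8 -199.1]
grip [147.7 310.2] [ 457.6 -318.7  200. ]
```

View pics/crop.png

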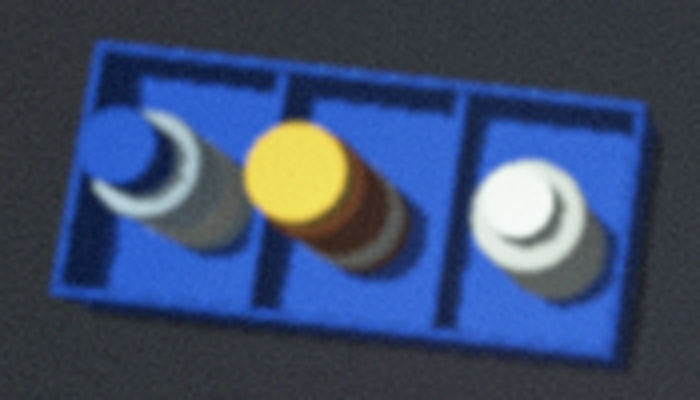

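The crop shows a flat yellow cap on an amber body with a white label, in the middle cell, at crop (295,172). That is the jar. I'll rise, turn so the fingers close along the basket's x, and move over.

```bash
python3 -m pendant '[[[9.4,0,0,-1.5,-8.45],[9.4,0,0,-1.5,-8.45],[9.4,0,0,-1.5,-8.45],[9.4,0,0,-1.5,-8.45],[9.4,0,0,-1.5,-8.45],[9.4,0,0,-1.5,-8.45],[9.4,0,0,-1.5,-8.45],[9.4,0,0,-1.5,-8.45],[9.4,0,0,0,0]]]'
cat >> h.py <<'E'
def go(tx,ty,tcpz):
    "print tool-axis move in cm to a world TCP target"
    s=monitor.get_state();T=rot(s['eef_rot']);d=T.T@(np.array([tx,ty,tcpz])-s['tool_pos'])/10
    print('t',s['time'],'pos',np.round(s['tool_pos'],1),'yaw tool y',np.round(np.degrees(np.arctan2(T[1,1],T[0,1])),2),'tilt',np.round(T[:,2],3),'move cm',np.round(d,2),'F',np.round(s['force'],1),'gap',s['finger_gap'])
E
python3 -c "
from h import *
go(577,252,230)"
```

```text
time: 1.0
tool_pos: [185.2, -623.9, 327.6]
eef_rot: [0.001, 0.742, 0.67, -0.001]
force: [0.4, -0.3, 0.4]
finger_gap: 93.5
gripper_force: 0.0
t 1.0 pos [ 185.2 -623.9  327.6] yaw tool y -5.87 tilt [ 0.    -0.004 -1.   ] move cm [91.17 30.01  9.46] F [ 0.4 -0.3  0.4] gap 93.49828996035073
```

```bash
python3 -m pendant '[[[9.4,3,1,0,0],[9.4,4.5,1.5,0,0],[9.4,4.5,1.5,0,0],[9.4,4.5,1.5,0,0],[9.4,4.5,1.5,0,0],[9.4,4.5,1.5,0,0],[9.4,4.5,1.5,0,0],[9.4,4.5,1.5,0,0],[9.4,4.5,1.5,0,0],[9.4,4.5,1.5,0,0]]]' >/dev/null
python3 -m pendant '[[[9.4,4.5,1.5,0,0],[9.4,4.5,1.5,0,0],[9.4,4.5,1.5,0,0],[9.4,4.5,1.5,0,0],[9.4,4.5,1.5,0,0],[9.4,4.5,1.5,0,0],[9.4,4.5,1.5,0,0],[9.4,4.5,1.5,0,0],[9.4,4.5,1.5,0,0],[9.4,2.5,0.8,0,0]]]' >/dev/null
python3 -m pendant '[[[9.4,0,0,2,0],[9.4,0,0,2,0],[9.4,0,0,2,0],[9.4,0,0,0,0],[9.4,0,0,0,0]]]'
python3 - <<'E'
from h import *
go(577,252,76)
c=eyes.calibration('wrist');im=eyes.grab_frame('wrist');cv2.imwrite('pics/w1.png',im)
y=big(mask(im,(18,120,90),(35,255,255)));print(cen(y),cv2.minEnclosingCircle(y),ray(c,cen(y),133))
E
```

```text
time: 3.5
tool_pos: [559.5, 207.9, 264.8]
eef_rot: [-0.0, 0.743, 0.669, -0.001]
force: [0.4, 1.0, 0.3]
finger_gap: 94.1
gripper_force: 0.0
t 3.5 pos [559.5 207.9 264.8] yaw tool y -5.96 tilt [-0.002 -0.    -1.   ] move cm [ 4.57  1.31 18.88] F [0.4 1.  0.3] gap 94.10884975633947
[335.9155328  160.79263594] ((335.9024658203125, 160.71493530273438), 33.83972930908203) [576.88276896 257.01469626 133.        ]
```

View pics/w1.png

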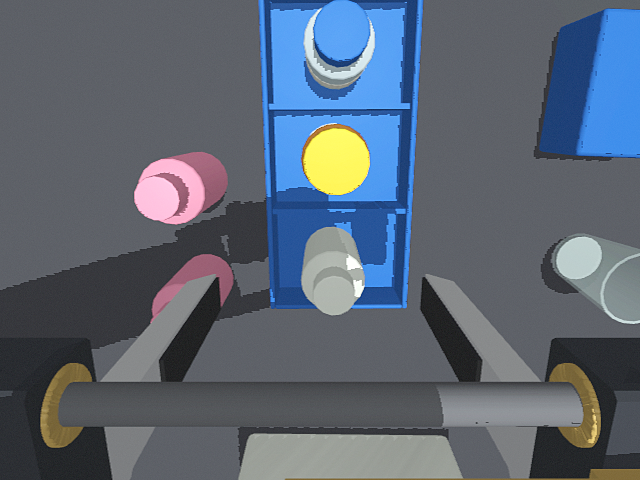

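The wrist picture shows the yellow cap at (336,161) in the middle cell, with the white bottle's cap at (335,290) and the blue cap at (343,32). I move over it and look again.

```bash
python3 -m pendant '[[[9.4,1.6,0.4,0.5,0],[9.4,1.6,0.4,0.5,0],[9.4,1.6,0.5,0.5,0],[9.4,0,0,0,0],[9.4,0,0,0,0],[9.4,0,0,0,0]]]'
python3 - <<'E'
from h import *
go(577,255,72)
c=eyes.calibration('wrist');im=eyes.grab_frame('wrist');cv2.imwrite('pics/w2.png',im)
y=big(mask(im,(18,120,90),(35,255,255)));print(cen(y),cv2.minEnclosingCircle(y),ray(c,cen(y),134),c['position'])
E
```

```text
time: 4.15
tool_pos: [577.7, 254.5, 250.7]
eef_rot: [0.0, 0.742, 0.67, 0.0]
force: [-0.3, -0.3, -0.2]
finger_gap: 93.9
gripper_force: 0.0
t 4.15 pos [577.7 254.5 250.7] yaw tool y -5.85 tilt [ 0. -0. -1.] move cm [ 0.05 -0.08 17.87] F [-0.3 -0.3 -0.2] gap 93.88702990574812
[318.0220808  226.84808601] ((317.91448974609375, 226.7515411376953), 34.17757034301758) [577.25044191 258.10601951 134.        ] [586.16089974 330.55715866 430.77778983]
```

```bash
python3 -m pendant '[[[9.4,0.1,0,2.5,0],[9.4,0,0,3,0],[9.4,0,0,3,0],[9.4,0,0,3,0],[9.4,0,0,3,0],[9.4,0,0,2,0],[9.4,0,0,1.3,0],[9.4,0,0,0,0]]]' && python3 -m pendant '[[[4.5,0,0,0,0],[4.5,0,0,0,0],[4.5,0,0,0,0],[4.5,0,0,0,0],[4.5,0,0,0,0],[4.5,0,0,0,0],[4.5,0,0,0,0],[4.5,0,0,0,0],[4.5,0,0,0,0],[4.5,0,0,0,0]]]'
```

```text
time: 5.0
tool_pos: [576.6, 254.8, 70.8]
eef_rot: [-0.001, 0.742, 0.67, -0.001]
force: [0.4, 0.1, 0.4]
finger_gap: 94.2
gripper_force: 0.0
time: 6.0
tool_pos: [577.8, 255.6, 72.8]
eef_rot: [-0.0, 0.742, 0.67, 0.0]
force: [-2.8, -0.2, 4.8]
finger_gap: 55.4
gripper_force: 29.9
```

```bash
python3 -m pendant '[[[4.5,0,0,-1,0],[4.5,0,0,-2,0],[4.5,0,0,-2.5,0],[4.5,0,0,-2.5,0],[4.5,0,0,-2.5,0],[4.5,0,0,-2.5,0],[4.5,0,0,-2.5,0],[4.5,0,0,-2.5,0],[4.5,0,0,-2,0],[4.5,0,0,0,0]]]'
python3 - <<'E'
from h import *
# shaker frame from mat
a=np.radians(-6.65);ex=np.array([np.cos(a),np.sin(a)]);ey=np.array([-ex[1],ex[0]])
m=np.array([605.4,-199.0]); t=m-2*ex; print(t); go(*t,188)
E
```

```text
time: 7.0
tool_pos: [579.4, 255.7, 276.0]
eef_rot: [0.002, 0.742, 0.67, 0.003]
force: [0.3, -0.3, -2.0]
finger_gap: 55.3
gripper_force: 29.9
[ 603.41345583 -198.76839202]
t 7.0 pos [579.4 255.7 276. ] yaw tool y -5.86 tilt [ 0.006  0.001 -1.   ] move cm [-44.98   6.98   8.75] F [ 0.3 -0.3 -2. ] gap 55.312067779496985
```

```bash
python3 -m pendant '[[[4.5,-1.5,0.2,0,0],[4.5,-2.5,0.4,0,0],[4.5,-3,0.5,0,0],[4.5,-3,0.5,0,0],[4.5,-3,0.5,0,0],[4.5,-3,0.5,0,0],[4.5,-3,0.5,0,0],[4.5,-3,0.5,0,0],[4.5,-3,0.5,0,0],[4.5,-3,0.5,0,0]]]' >/dev/null; python3 -m pendant '[[[4.5,-3,0.5,0,0],[4.5,-3,0.5,0,0],[4.5,-3,0.5,0,0],[4.5,-3,0.4,0,0],[4.5,-2.5,0.4,0,0],[4.5,-1.5,0.2,0,0],[4.5,-1,0.1,0,0],[4.5,0,0,0,0],[4.5,0,0,0,0],[4.5,0,0,0,0]]]'
python3 - <<'E'
from h import *
go(603.4,-198.8,188)
for n in('wrist','top'):
    c=eyes.calibration(n);im=eyes.grab_frame(n);cv2.imwrite(f'pics/{n}3.png',im)
    if n=='wrist':
        g=big(mask(im,(45,120,50),(80,255,255)));print(np.round([ray(c,p,120.5)[:2] for p in cv2.boxPoints(cv2.minAreaRect(g))],1))
E
```

```text
time: 9.0
tool_pos: [603.6, -198.5, 272.5]
eef_rot: [-0.0, 0.742, 0.671, 0.0]
force: [-0.9, 0.3, -2.6]
finger_gap: 55.5
gripper_force: 29.9
t 9.0 pos [ 603.6 -198.5  272.5] yaw tool y -5.78 tilt [ 0.  0. -1.] move cm [-0.03 -0.01  8.45] F [-0.9  0.3 -2.6] gap 55.51041887371518
[[ 581.8 -111.9]
 [ 644.1 -118.2]
 [ 637.3 -208. ]
 [ 570.5 -201.2]]
```

View pics/wrist3.png

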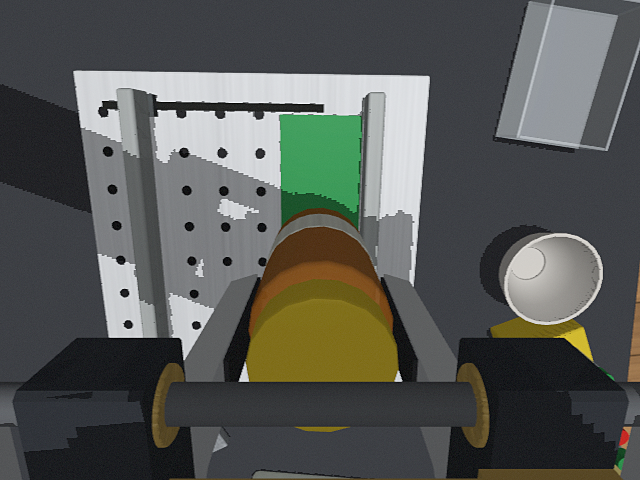

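The wrist view shows the jar held upright over the mat. The mat's far edge is at (280–362,115), the rail at (372,150) and the open bar at (140,200), all consistent with my estimate. I descend.

```bash
python3 -m pendant '[[[4.5,0,0,1.5,0],[4.5,0,0,2,0],[4.5,0,0,2,0],[4.5,0,0,1.5,0],[4.5,0,0,0.7,0],[4.5,0,0,0.3,0],[4.5,0,0,0,0],[4.5,0,0,0,0]]]'; python3 -m pendant '[[[4.5,0,0,0.15,0],[4.5,0,0,0.15,0],[4.5,0,0,0,0],[4.5,0,0,0,0]]]'
```

```text
time: 9.9
tool_pos: [604.1, -199.8, 193.6]
eef_rot: [0.001, 0.742, 0.67, 0.0]
force: [-0.6, 0.7, -1.9]
finger_gap: 55.2
gripper_force: 29.9
time: 10.3
tool_pos: [603.5, -199.6, 189.5]
eef_rot: [0.0, 0.742, 0.67, 0.0]
force: [-0.1, 1.0, -1.8]
finger_gap: 55.5
gripper_force: 29.9
```

```bash
python3 -m pendant '[[[4.5,0,0,0.1,0],[4.5,0,0,0.05,0],[4.5,0,0,0,0],[4.5,0,0,0,0]]]'; python3 -m pendant '[[[4.5,0,0,0.1,0],[4.5,0,0,0,0],[4.5,0,0,0,0]]]'
```

```text
time: 10.7
tool_pos: [603.5, -199.6, 187.9]
eef_rot: [-0.0, 0.742, 0.67, 0.0]
force: [0.2, 0.4, -2.2]
finger_gap: 55.7
gripper_force: 29.9
time: 11.0
tool_pos: [603.6, -199.7, 187.8]
eef_rot: [0.0, 0.742, 0.67, -0.0]
force: [-3.4, 1.4, 4.8]
finger_gap: 55.2
gripper_force: 29.9
```

```bash
python3 -m pendant '[[[6.5,0,0,0,0],[7.5,0,0,0,0],[8.5,0,0,0,0],[9.4,0,0,0,0],[9.4,0,0,0,0],[9.4,0,0,0,0],[9.4,0,0,0,0],[9.4,0,0,0,0]]]'; python3 -m pendant '[[[9.4,0,0,-1,0],[9.4,0,0,-1.5,0],[9.4,0,0,-2,0],[9.4,0,0,-2,0],[9.4,0,0,-2,0],[9.4,0,0,-2,0],[9.4,0,0,-1.5,0],[9.4,0,0,0,0]]]'
python3 - <<'E'
from h import *
im=eyes.grab_frame('top');c=eyes.calibration('top');cv2.imwrite('pics/top4.png',im)
a=np.radians(-6.65);ex=np.array([np.cos(a),np.sin(a)]);ey=np.array([-ex[1],ex[0]]);m=np.array([605.4,-199.0])
rd=big(mask(im,(0,150,60),(8,255,255)),(470,240,520,280));print('grip',ray(c,cen(rd),200))
w=eyes.calibration('wrist');iw=eyes.grab_frame('wrist');y=big(mask(iw,(18,120,60),(35,255,255)));p=ray(w,cen(y),249)[:2];print('cap',p,(p-m)@ex+53,(p-m)@ey+35)
cv2.imwrite('pics/both4.png',np.hstack([im[130:310,340:530],iw[::2,::2][:180]]))
g=m+(-138+4)*ex-135*ey;print(g);go(*g,184)
E
```

```text
time: 11.8
tool_pos: [603.5, -199.6, 186.9]
eef_rot: [-0.0, 0.742, 0.67, 0.0]
force: [0.5, 0.2, -1.0]
finger_gap: 94.6
gripper_force: 0.0
time: 12.6
tool_pos: [604.7, -200.2, 311.0]
eef_rot: [0.003, 0.742, 0.67, 0.001]
force: [-0.4, 0.2, 1.2]
finger_gap: 93.9
gripper_force: 0.0
grip [ 453.99391199 -320.3147822   200.        ]
cap [ 603.28606585 -196.76100705] 50.64100390897259 36.9791271958093
[ 456.66800214 -317.5739972 ]
t 12.7 pos [ 603.5 -199.5  307.1] yaw tool y -5.85 tilt [ 0. -0. -1.] move cm [-13.24 -13.41  12.31] F [ 0.1 -1.1  0.1] gap 94.01801298104809
```

View pics/both4.png

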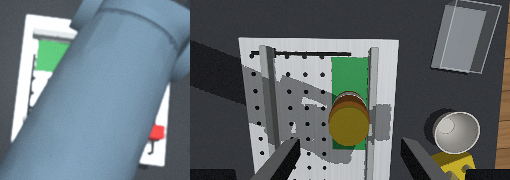

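The jar stands upright on the mat beside the rail, clear of the fingers. Next is the red grip.

```bash
python3 -m pendant '[[[9.4,-1.3,-1.3,0,0.8],[9.4,-3,-3,0,0],[9.4,-3,-3,0,0],[9.4,-3,-3,0,0],[9.4,-2,-2,0,0],[9.4,-0.9,-1.1,0,0],[9.4,0,0,0,0],[9.4,0,0,0,0],[9.4,0,0,0,0]]]'
python3 - <<'E'
from h import *
w=eyes.calibration('wrist');iw=eyes.grab_frame('wrist');cv2.imwrite('pics/w5.png',iw)
y=big(mask(iw,(0,150,50),(8,255,255)));p=ray(w,cen(y),205);print(cen(y),cv2.boundingRect(y),p);go(456.3,-318.2,175)
E
```

```text
time: 13.6
tool_pos: [455.9, -314.6, 306.7]
eef_rot: [-0.0, 0.747, 0.665, 0.0]
force: [0.1, 0.6, -0.3]
finger_gap: 93.8
gripper_force: 0.0
[317.01440669 236.45474541] (299, 213, 37, 47) [ 454.44326038 -314.10139992  205.        ]
t 13.65 pos [ 456.  -314.5  306.8] yaw tool y -6.56 tilt [-0.  0. -1.] move cm [-0.37  0.07 13.18] F [ 0.7 -0.1  0.5] gap 94.0983597479302
```

View pics/w5.png

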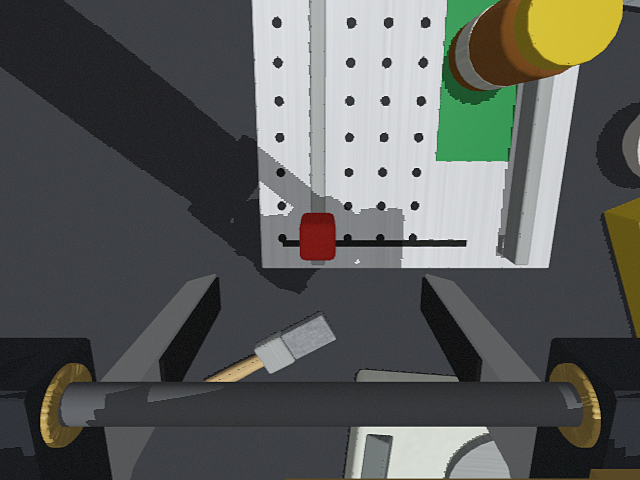

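The picture shows the red grip at (317,236), centred between the fingers. I descend and grip it.

```bash
python3 -m pendant '[[[9.4,-0.2,0,2,0],[9.4,0,0,3,0],[9.4,0,0,3,0],[9.4,0,0,3,0],[9.4,0,0,1.7,0],[9.4,0,0,0.5,0],[9.4,0,0,0,0],[9.4,0,0,0,0]]]' && python3 -m pendant '[[[2,0,0,0,0],[2,0,0,0,0],[2,0,0,0,0],[2,0,0,0,0],[2,0,0,0,0],[2,0,0,0,0],[2,0,0,0,0],[2,0,0,0,0],[2,0,0,0,0],[2,0,0,0,0]]]'
```

```text
time: 14.45
tool_pos: [455.9, -317.6, 176.3]
eef_rot: [0.001, 0.747, 0.665, 0.0]
force: [0.0, -0.4, -0.3]
finger_gap: 93.9
gripper_force: 0.0
time: 15.45
tool_pos: [454.7, -317.3, 174.9]
eef_rot: [-0.0, 0.747, 0.665, -0.0]
force: [-1.2, -0.0, 1.3]
finger_gap: 26.2
gripper_force: 30.0
```

```bash
python3 -m pendant '[[[2,0,0.5,0,0],[2,0,1,0,0],[2,0,1,0,0],[2,0,1,0,0],[2,0,1,0,0],[2,0,1,0,0],[2,0,1,0,0],[2,0,1,0,0],[2,0,0.5,0,0],[2,0,0,0,0]]]' && python3 -m pendant '[[[2,0,0.3,0,0],[2,0,0.3,0,0],[2,0,0.3,0,0],[2,0,0.2,0,0],[2,0,0.1,0,0],[2,0,0,0,0],[2,0,0,0,0]]]'
```

```text
time: 16.45
tool_pos: [535.8, -326.6, 174.9]
eef_rot: [0.001, 0.747, 0.665, 0.001]
force: [2.4, -1.1, 0.7]
finger_gap: 25.8
gripper_force: 30.0
time: 17.15
tool_pos: [546.6, -327.9, 174.9]
eef_rot: [0.0, 0.747, 0.665, 0.0]
force: [-0.6, 1.9, 0.1]
finger_gap: 25.9
gripper_force: 30.0
```

```bash
python3 -m pendant '[[[2,0,0.2,0,0],[2,0,0.1,0,0],[2,0,0,0,0],[2,0,0,0,0]]]'; python3 -m pendant '[[[2,0,0.1,0,0],[2,0,0.1,0,0],[2,0,0,0,0],[2,0,0,0,0]]]';python3 -m pendant '[[[2,0,0.1,0,0],[2,0,0.1,0,0],[2,0,0,0,0],[2,0,0,0,0]]]'
```

```text
time: 17.55
tool_pos: [549.5, -328.2, 174.9]
eef_rot: [0.0, 0.747, 0.665, 0.0]
force: [-0.4, 1.3, 0.6]
finger_gap: 25.5
gripper_force: 30.0
time: 17.95
tool_pos: [549.9, -328.3, 174.9]
eef_rot: [-0.002, 0.747, 0.665, -0.001]
force: [-8.9, 4.9, 3.6]
finger_gap: 25.8
gripper_force: 30.0
time: 18.35
tool_pos: [549.8, -328.3, 174.8]
eef_rot: [-0.004, 0.747, 0.665, -0.002]
force: [-17.3, 5.6, 8.2]
finger_gap: 25.7
gripper_force: 30.1
```

```bash
python3 -m pendant '[[[2,0,-0.2,0,0],[2,0,-0.1,0,0],[2,0,0,0,0],[5,0,0,0,0],[7,0,0,0,0],[9.4,0,0,0,0],[9.4,0,0,0,0],[9.4,0,0,0,0],[9.4,0,0,0,0]]]'; python3 -m pendant '[[[9.4,0,0,-1,0],[9.4,0,0,-2,0],[9.4,0,0,-2.5,0],[9.4,0,0,-2.5,0],[9.4,0,0,-2.5,0],[9.4,0,0,-2,0],[9.4,0,0,-1,0],[9.4,-2,-2,0,0],[9.4,-2,-2,0,0],[9.4,0,0,0,0]]]'
python3 - <<'E'
from h import *
s=monitor.get_state();print(s['time'],s['force'])
cv2.imwrite('pics/end.png',eyes.grab_frame('scene'))
E
```

```text
time: 19.25
tool_pos: [550.5, -328.5, 175.0]
eef_rot: [0.0, 0.747, 0.665, 0.0]
force: [-0.2, -0.8, -0.0]
finger_gap: 70.7
gripper_force: 0.0
time: 20.25
tool_pos: [504.3, -365.0, 309.9]
eef_rot: [-0.0, 0.748, 0.664, -0.0]
force: [0.9, 0.2, -0.6]
finger_gap: 93.7
gripper_force: 0.0
20.25 [ 0.88169203  0.23042933 -0.580791  ]
```

View pics/end.png

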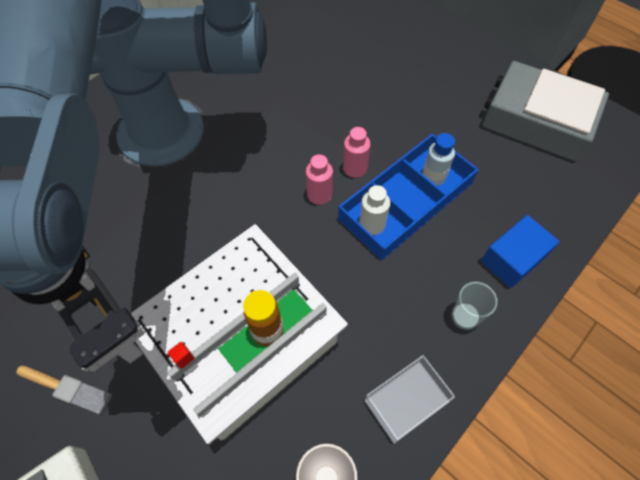

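The jar is upright at (262,320), fenced between bar and rail. The grip is at its end stop at (180,355), and the other two bottles stand undisturbed at (375,210) and (440,160).

```bash
python3 -c "
from bench import r
print(r.finish_job())"
```

```text
the job is handed in; nothing more can be done
None
```

The amber jar stands upright on the green mat with the clamp bar slid to its end stop, the other two bottles are still in their cells, and I handed the job in at about 20 s; no verdict came back.

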